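# Line up connector housings by size on the assembly board

## Robot

A 6-joint arm with a two-finger parallel gripper is mounted at the origin on the work surface. World frame = base frame: x ahead of the robot, y to its left, z up, the work surface at z = 0. Lengths are in mm, angles in rad, forces in N, time in s.
With the tool pointing down it reaches from about 350 to 975 mm from the base axis. Payload 7.1 kg.
Tool frame: the origin (TCP) lies between the finger pads; the fingertips stand 19 mm ahead of it and the grasp point (between the pads) is the TCP (ctrl.tcp_to_tips is the distance from the TCP to the fingertips, in mm); z points along the fingers, y is the line along which they close (so a half turn about z gives the same grasp; the last joint's range is limited). The gripper opens to 88 mm and grips with 3 to 60 N. Pads are 20 mm wide; open, the fingers measure 115 mm over their backs; the gripper's body (75 mm by 178 mm) begins 61 mm behind the grasp point.
Start: joints at [-1.307, 0.423, 1.63, -0, 1.089, -0.019], TCP at [174.422, -600.152, 241.675] pointing down, gripper open.
Joint ranges: [-3, 3], [-0.9, 2.11], [0.09, 2.58], [-1.31, 4.45], [0.11, 2.69], [-2.54, 2.54]. Speed limits (rad/s): [2.39, 2.39, 3.01, 3.14, 3.14, 3.14].

## Interface

Orientations are given as a rotation vector (axis times angle).
In Python, from workcell import status, optics, ctrl gives the robot as it stands. The module is installed in compiled form; this text tells all that it offers.
- The arm moves only by the shell command python3 -m inch 'ROWS'. ROWS is JSON, a list that holds one entry, the list of rows, each a list of 7 numbers: the shift along the tool's x, y, z in mm, then the turn, a rotation vector about the tool's x, y, z in rad, then the opening in per cent of the stroke, from 0 (shut) to 100 (fully open). A call has 1 to 20 rows; each row is the pose to reach, as a shift and turn from the pose commanded when the call began, along the tool's axes at that moment; what a row does not reach only later rows make up. A row lasts 1/10 s, in which the tool goes at most 50 mm and 8.59 degrees, less where a joint would pass 70% of its speed; a pose out of reach is approached as far as the arm can. A call with a gripper value outside its range is refused whole. The fingers move at their own pace and stop on an object; the grip force is fixed at half the most. Time passes only in rows, so rows that repeat a pose let the fingers close. It gives the time, the measured TCP pose, the force, the opening and the grip force at its end, in the units of the state.
- status.get_obs(): the state, without advancing time (a new reading comes with each control period).
- optics.get_image(name): name is "side" or "top" or "wrist"; returns a dict with "frame" (420x560x3 uint8, red, green, blue), "fx", "fy", "cx", "cy" (pixels), "k1" (the pictures are not rectified: a ray, as slopes to the right and down, at radius r is drawn at 1 + k1 r^2 times it, then the intrinsics apply), "rvec" (rotation vector, rad) and "tvec" (3), from world to camera coordinates, as OpenCV has them; the wrist camera has in their place "hand_eye" (4x4, takes a point from camera to tool coordinates, whose origin is the TCP and whose axes are the flange's). Camera axes: x right, y down, z forward; pixel columns grow to the right and rows downward; lengths in mm; the calibration is good to about 2 mm. A picture is of the moment at which its call begins: read the wrist's pose just before it. There is no depth.
- ctrl.close_job(): hands the job in; it is judged then, once.
The state is a dict: "t": time; "qpos": joint angles; "qvel": joint speeds; "joint_torque": joint torques, N m; "ee_pos": TCP position; "orientation": TCP orientation; "ft_force": force on the tool from outside, world axes, zero at the start; "moment": the same for the moment, N m; "width": finger opening in mm; "grasp_force": force on a finger pad.
Only numpy, scipy, OpenCV 4.12 (cv2) and the standard library are available. Lean on these libraries where they do the work, as an engineer would, in place of code of your own. Each camera call takes 0.05 s, during which the arm holds its last target. There are 200 camera calls.

## Task

Lay out the four black connector housings on the assembly board for wiring, one on each grey pad, in order of length: the longest on the pad next to the steel cable clamp, then ever shorter, so that the shortest ends up farthest from the clamp. Each should stand with its cavities up, centred on its pad with its long side lying straight across the board, and be let go.

Things in the scene. Friction and masses are not known exactly. Their poses are not given: they have to be found in the camera images.
- housing_4_center (a point): Loose black plastic wire-connector housing standing cavities up, 36 mm long (its x) x 24 wide (its y) x 32 high, with 4 square cavities in its top face (2 rows of 2). The point is the centre of the block, half-way up; z is up. A small latch tab (3 mm) sticks out in the middle of one long side, not felt by the fingers; either way round will do. Weighs some 24 g.
- housing_6_center (a point): Loose black plastic wire-connector housing standing cavities up, 48 mm long (its x) x 24 wide (its y) x 32 high, with 6 square cavities in its top face (2 rows of 3). The point is the centre of the block, half-way up; z is up. A small latch tab (3 mm) sticks out in the middle of one long side, not felt by the fingers; either way round will do. Weighs some 36 g.
- housing_8_center (a point): Loose black plastic wire-connector housing standing cavities up, 60 mm long (its x) x 24 wide (its y) x 32 high, with 8 square cavities in its top face (2 rows of 4). The point is the centre of the block, half-way up; z is up. A small latch tab (3 mm) sticks out in the middle of one long side, not felt by the fingers; either way round will do. Weighs some 48 g.
- housing_10_center (a point): Loose black plastic wire-connector housing standing cavities up, 72 mm long (its x) x 24 wide (its y) x 32 high, with 10 square cavities in its top face (2 rows of 5). The point is the centre of the block, half-way up; z is up. A small latch tab (3 mm) sticks out in the middle of one long side, not felt by the fingers; either way round will do. Weighs some 60 g.
- pad_a: Fixed grey pad, 40 mm along the board (its x) x 80 mm across (its y), 3 mm thick, one of four alike in a straight row at 76 mm spacing in the order a, b, c, d along their common x, on a flat plywood board (410 x 100 mm, top 12 mm above the table). Origin: centre of its underside; its top is 3 mm above that, 15 mm above the table.
- pad_b: Fixed grey pad, 40 mm along the board (its x) x 80 mm across (its y), 3 mm thick, one of four alike in a straight row at 76 mm spacing in the order a, b, c, d along their common x, on a flat plywood board (410 x 100 mm, top 12 mm above the table). Origin: centre of its underside; its top is 3 mm above that, 15 mm above the table.
- pad_c: Fixed grey pad, 40 mm along the board (its x) x 80 mm across (its y), 3 mm thick, one of four alike in a straight row at 76 mm spacing in the order a, b, c, d along their common x, on a flat plywood board (410 x 100 mm, top 12 mm above the table). Origin: centre of its underside; its top is 3 mm above that, 15 mm above the table.
- pad_d: Fixed grey pad, 40 mm along the board (its x) x 80 mm across (its y), 3 mm thick, one of four alike in a straight row at 76 mm spacing in the order a, b, c, d along their common x, on a flat plywood board (410 x 100 mm, top 12 mm above the table). Origin: centre of its underside; its top is 3 mm above that, 15 mm above the table.
- clamp: Fixed dark steel cable clamp with two brass screws, a low bridge 16 mm thick x 80 mm wide across the board x 35 mm high to its screw heads, standing on one end of the board, 76 mm beyond the centre of the end pad: beside pad_a on some starts, beside pad_d on others. The other end has only a flat aluminium cover plate. Origin: centre of its underside.
Things that resemble listed ones, but are neither listed nor needed, are in the scene too. Leave any yellow look-alike of the part that bears housing_10_center alone.

How it is judged:
By the outcome, as a careful person would: the job done as asked, in the order asked, and still so for the second after the job is handed in, with the robot touching nothing.
It also fails if it takes over 93 s, if anything falls off the work surface, if the arm or the gripper's body presses on something with over 40 N, if the wrist force passes 120 N, or if a joint passes its speed limit or range.

## Working session

There is one attempt and no reset: what is moved stays moved. The work goes in short steps, Python scripts to look and compute and a shell command to move; the robot and the scene stay as the last step left them, time stands still between calls to the robot, and variables do not carry over. Pictures are saved under pics/ and viewed, at most 14 in all, crops included, and the job is handed in when it is done.

```bash
mkdir -p pics; cat > h.py <<'E'
import numpy as np, cv2
from scipy.spatial.transform import Rotation as R
from workcell import status, optics, ctrl
def cam(name):
    o=status.get_obs(); d=optics.get_image(name)
    if name=="wrist":
        T=np.eye(4); T[:3,:3]=R.from_rotvec(o["orientation"]).as_matrix(); T[:3,3]=o["ee_pos"]
        M=T@np.array(d["hand_eye"]); d["Rwc"]=M[:3,:3]; d["C"]=M[:3,3]
    else:
        r=R.from_rotvec(np.ravel(d["rvec"])).as_matrix(); d["Rwc"]=r.T; d["C"]=-r.T@np.ravel(d["tvec"])
    return d
def ray(d,uv):
    uv=np.atleast_2d(np.float64(uv)); p=(uv-[d["cx"],d["cy"]])/[d["fx"],d["fy"]]
    q=p.copy()
    for _ in range(20): q=p/(1+d["k1"]*(q**2).sum(1,keepdims=True))
    return np.c_[q,np.ones(len(q))]@d["Rwc"].T
def onplane(d,uv,z):
    r=ray(d,uv); return d["C"]+r*((z-d["C"][2])/r[:,2:])
def save(d,fn,box=None,s=1):
    f=d["frame"][:,:,::-1]
    if box: f=f[box[1]:box[3],box[0]:box[2]]
    cv2.imwrite(fn,cv2.resize(f,None,fx=s,fy=s,interpolation=cv2.INTER_CUBIC))
E
python3 - <<'E'
from h import *
for n in("top","side"):
    d=cam(n); save(d,f"pics/{n}0.png",s=1.4); np.save(n+"0.npy",d,allow_pickle=True); print(n,d["C"],d["fx"],d["k1"])
o=status.get_obs(); print(o)
print(R.from_rotvec(o["orientation"]).as_matrix().round(3), ctrl.tcp_to_tips)
E
```

```text
top [ 472.65826317   14.95451906 1002.50077666] 476.52619340662653 0.022134470661390557
side [136.59648816 550.35656856 900.93620302] 436.6939418769021 -0.11681270357561102
{'t': 0.1, 'qpos': array([-1.30700563e+00,  4.23740391e-01,  1.63059220e+00, -1.24854561e-05,
        1.08858082e+00, -1.90268429e-02]), 'qvel': array([ 9.56600877e-04, -8.74866282e-04, -3.05546081e-03,  5.96687096e-05,
        1.69119191e-03, -1.27507784e-04]), 'joint_torque': array([-2.39503061e-04, -5.45613027e+01, -2.74324894e+01,  6.45554136e-02,
        1.87730638e-02, -2.36096770e-05]), 'ee_pos': array([ 174.29937343, -599.72434397,  241.00280772]), 'orientation': array([-3.10893687e+00, -4.42594109e-01,  2.70393550e-04]), 'ft_force': array([ 0.29480127, -0.16163157,  0.5932448 ]), 'moment': array([ 0.00836561, -0.0008271 ,  0.03205969]), 'grasp_force': 0.0, 'width': 88.0925592708683}
[[ 0.96   0.279 -0.   ]
 [ 0.279 -0.96   0.001]
 [ 0.    -0.001 -1.   ]] 19.0
```

View pics/top0.png

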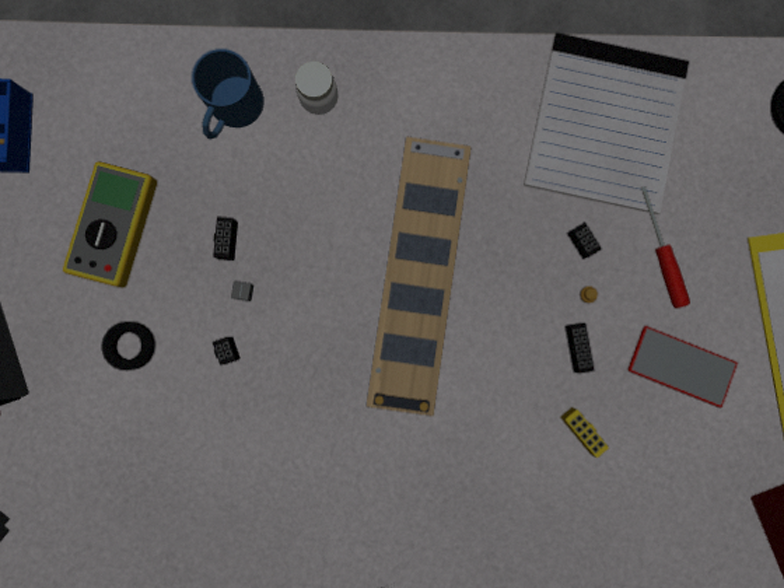

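View pics/side0.png

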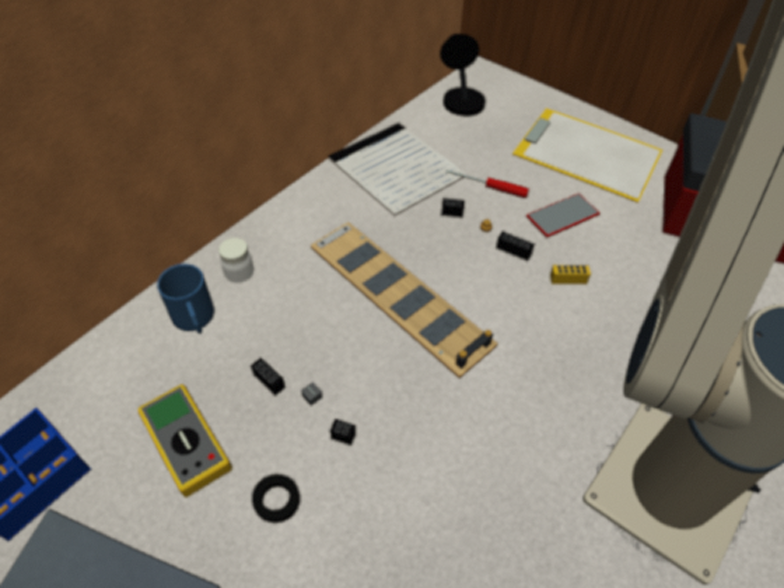

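The top view (pixels at 1.4x) shows four black housings:
- (225,238): 4 rows, probably the 8
- (226,350): 2 rows, the 4
- (584,240): 3 rows, the 6
- (580,348): probably the 10

Look-alikes and distractors:
- (585,432): yellow housing
- (242,291): grey cube
- (128,345): black ring
- (589,295): brass knob

The clamp, with its brass screws, is at the lower (near) end of the board, (402,403). The cover plate is at the far end.

```bash
python3 - <<'E'
from h import *
d=np.load("top0.npy",allow_pickle=True).item(); f=d["frame"]
hsv=cv2.cvtColor(f,cv2.COLOR_RGB2HSV); print(d["Rwc"].round(3).tolist())
ims=[]
for n,(x,y) in {"8":(161,170),"4":(161,250),"6":(417,171),"10":(414,248)}.items():
    ims.append(cv2.resize(f[y-24:y+24,x-24:x+24,::-1],(300,300),interpolation=cv2.INTER_CUBIC))
    m=np.zeros(f.shape[:2],np.uint8); m[y-26:y+26,x-26:x+26]=(f[y-26:y+26,x-26:x+26].max(2)<75)
    c=max(cv2.findContours(m,0,2)[0],key=cv2.contourArea)
    r=cv2.minAreaRect(c); b=cv2.boxPoints(r); P=onplane(d,b,20)
    e=[np.linalg.norm(P[i+1]-P[i]).round(1) for i in range(2)]; L=P[1]-P[0] if e[0]>e[1] else P[2]-P[1]
    print(n,r,P.mean(0).round(1),e,"yaw",np.degrees(np.arctan2(L[1],L[0])).round(1)%180)
cv2.imwrite("pics/crops.png",cv2.convertScaleAbs(np.vstack([np.hstack(ims[:2]),np.hstack(ims[2:])]),alpha=1.8))
# pads: bluish-grey dark inside board
m=((f[:,:,2].astype(int)-f[:,:,0]>4)&(f.max(2)<110)&(f.max(2)>40)).astype(np.uint8); m[:,:265]=0;m[:,345:]=0;m[:120]=0;m[275:]=0
for c in cv2.findContours(m,0,2)[0]:
    if cv2.contourArea(c)>250:
        r=cv2.minAreaRect(c); b=cv2.boxPoints(r); P=onplane(d,b,15)
        e=[np.linalg.norm(P[i+1]-P[i]).round(1) for i in range(2)];L=P[1]-P[0] if e[0]>e[1] else P[2]-P[1]
        print("pad",np.round(r[0],1),P.mean(0).round(1),e,np.degrees(np.arctan2(L[1],L[0])).round(1)%180)
print("clamp",onplane(d,[[402/1.4,403/1.4]],40),"yellow",onplane(d,[[585/1.4,432/1.4]],30),"cube",onplane(d,[[242/1.4,291/1.4]],15),"knob",onplane(d,[[589/1.4,295/1.4]],15))
E
```

```text
[[0.011, -0.997, 0.073], [-1.0, -0.013, -0.027], [0.027, -0.073, -0.997]]
8 ((160.30197143554688, 169.98020935058594), (16.31861114501953, 30.74664878845215), 5.710593223571777) [619.8 260.4  20. ] [np.float64(63.8), np.float64(33.4)] yaw 176.2
4 ((160.8000030517578, 249.89999389648438), (18.024980545043945, 16.127614974975586), 71.56504821777344) [455.7 254.3  20. ] [np.float64(32.3), np.float64(36.8)] yaw 20.0
6 ((416.7135009765625, 171.7415771484375), (23.425954818725586, 16.111968994140625), 57.9946174621582) [ 624.1 -272.    20. ] [np.float64(34.3), np.float64(48.9)] yaw 31.80000000000001
10 ((413.4828796386719, 248.31097412109375), (35.61661911010742, 15.40994644165039), 79.11447143554688) [ 464.5 -263.9   20. ] [np.float64(32.2), np.float64(73.1)] yaw 10.400000000000006
pad [291.6 249.6] [459.  -12.2  15. ] [np.float64(36.9), np.float64(77.2)] 82.5
pad [296.9 213.4] [534.  -22.4  15. ] [np.float64(37.2), np.float64(76.9)] 82.3
pad [301.9 177.5] [609.2 -32.1  15. ] [np.float64(37.2), np.float64(77.0)] 82.7
pad [307.2 142. ] [684.4 -42.5  15. ] [np.float64(37.3), np.float64(77.1)] 82.7
clamp [[382.98004061  -3.37723085  40.        ]] yellow [[ 343.00945568 -268.83499669   30.        ]] cube [[542.16379133 233.67384874  15.        ]] knob [[ 542.82997326 -281.18428458   15.        ]]
```

View pics/crops.png

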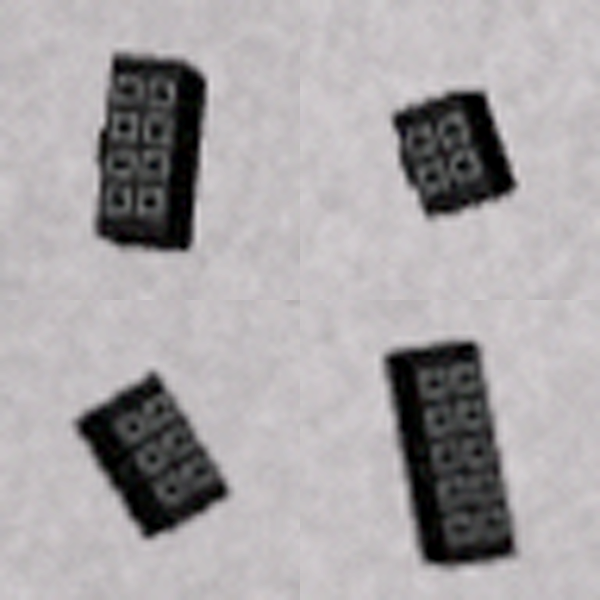

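The crops confirm the cavity counts: upper left is the 8 (4 rows, yaw about 176°), upper right the 4 (2 rows), lower left the 6 (3 rows) and lower right the 10 (5 rows). All stand cavities up. The pads sit at x 459 to 684 with the clamp beside x=459, so the 10 goes to x=459, the 8 to 534, the 6 to 609 and the 4 to 684.

```bash
cat >> h.py <<'E'
def go(x,y,z,yaw):
    "shift in tool axes and turn about tool z from the present pose to a pointing-down pose"
    o=status.get_obs(); A=R.from_rotvec(o["orientation"]).as_matrix()
    best=None
    for k in(-180,0,180):
        psi=np.radians(yaw+k); B=np.array([[np.cos(psi),np.sin(psi),0],[np.sin(psi),-np.cos(psi),0],[0,0,-1]])
        w=R.from_matrix(A.T@B).as_rotvec()
        q6=np.arctan2(y,x)+np.pi/2-psi
        if abs(q6)<2.4 and (best is None or np.linalg.norm(w)<np.linalg.norm(best)): best=w
    print("t",round(o["t"],2),"shift",(A.T@(np.array([x,y,z])-o["ee_pos"])).round(1),"turn",best.round(4))
E
python3 - <<'E'
from h import *
d=optics.get_image("wrist"); print(np.round(d["hand_eye"],3),d["fx"],d["cx"],d["cy"])
go(464,-264,200,10.4)
E
```

```text
[[-1.00000e-03 -9.55000e-01 -2.97000e-01  8.26620e+01]
 [ 1.00000e+00 -0.00000e+00 -1.00000e-03  9.80000e-02]
 [ 1.00000e-03 -2.97000e-01  9.55000e-01 -1.42847e+02]
 [ 0.00000e+00  0.00000e+00  0.00000e+00  1.00000e+00]] 301.265950461096 281.1827554469552 208.99065536496738
t 0.15 shift [ 371.9 -241.6   41.4] turn [-0.0012  0.      0.1013]
```

```bash
python3 -m inch '[[[12,-8,2,0,0,0,100],[40,-26,10,0,0,0.02,100],[80,-52,20,0,0,0.04,100],[120,-78,30,0,0,0.06,100],[160,-104,40,0,0,0.08,100],[200,-130,50,0,0,0.1,100],[240,-156,60,0,0,0.1,100],[280,-182,70,0,0,0.1,100],[318,-206,80,0,0,0.1,100],[350,-228,90,0,0,0.1,100],[366,-238,91,0,0,0.1,100],[372,-242,91,0,0,0.1,100],[372,-242,91,0,0,0.1,100],[372,-242,91,0,0,0.1,100]]]' 
cat >> h.py <<'E'
def look(fn,zt=32,th=60):
    d=cam("wrist"); f=d["frame"]; save(d,fn)
    m=(f.max(2)<th).astype(np.uint8); m[:,:60]=0; m[:,500:]=0
    for c in cv2.findContours(m,0,2)[0]:
        if cv2.contourArea(c)>400:
            r=cv2.minAreaRect(c); b=cv2.boxPoints(r); P=onplane(d,b,zt)
            print(np.round(r[0],1),P.mean(0).round(1),[np.linalg.norm(P[i+1]-P[i]).round(1) for i in(0,1)])
    return d
E
python3 -c "
from h import *
d=look('pics/w10.png'); np.save('w10.npy',d,allow_pickle=True); print(status.get_obs()['ee_pos'])"
```

```text
t: 1.55
ee_pos: [463.7, -264.3, 150.9]
orientation: [3.128, 0.286, 0.0]
ft_force: [0.0, -0.0, 0.1]
width: 88.1
grasp_force: 0.0
[279.5 330.5] [ 312.2 -289.7   32. ] [np.float64(426.5), np.float64(250.1)]
[278.  201.5] [ 470.  -259.9   32. ] [np.float64(74.3), np.float64(24.3)]
[326.3  23.4] [ 619.6 -271.2   32. ] [np.float64(28.5), np.float64(42.7)]
[ 463.53025895 -264.60955275  150.86690453]
```

View pics/w10.png

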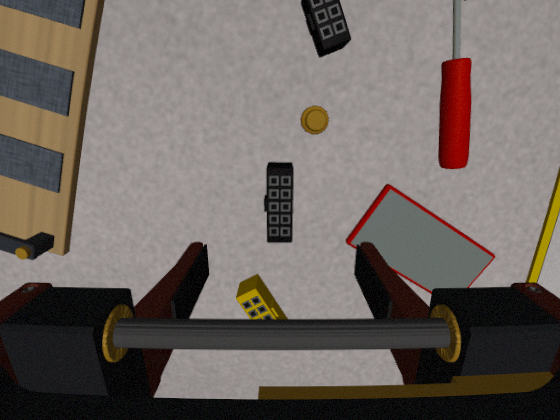

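The wrist view shows the 10 housing (5x2 cavities) at (279,202), the yellow look-alike at (262,300), and the 6 at (326,23). The tab is on the left. Next I'll measure the cavity pattern at z=32.

```bash
cat >> h.py <<'E'
def cav(d,near,zt=32,th=60):
    "centre and yaw of the housing nearest to pixel `near`, from the cavity rims on its top"
    g=d["frame"].max(2); m=(g<th).astype(np.uint8); m[:,:60]=0; m[:,500:]=0
    cs=[c for c in cv2.findContours(m,0,2)[0] if cv2.contourArea(c)>150]
    c=min(cs,key=lambda c:np.hypot(*(np.array(cv2.minAreaRect(c)[0])-near)))
    k=np.zeros_like(m); cv2.drawContours(k,[c],-1,1,-1); k=cv2.erode(k,np.ones((3,3)))
    v=g[k>0]; t,_=cv2.threshold(v.reshape(-1,1),0,255,cv2.THRESH_OTSU)
    b=((g>t)&(k>0)).astype(np.uint8)
    h=[q for q in cv2.findContours(b,0,2)[0] if cv2.contourArea(q)>6]
    ctr=np.array([cv2.minAreaRect(q)[0] for q in h]); P=onplane(d,ctr,zt)[:,:2]
    allp=onplane(d,np.vstack([q[:,0] for q in h]),zt)[:,:2]
    def rect(p):
        (x,y),(w,hh),a=cv2.minAreaRect(np.float32(p)); 
        if w<hh: a+=90; w,hh=hh,w
        return np.round([x,y,w,hh,(a+90)%180-90],1)
    o=rect(onplane(d,c[:,0],zt)[:,:2])
    print(len(h),"cavities; mean",P.mean(0).round(1),"centres rect",rect(P),"rims rect",rect(allp),"outline",o)
E
python3 -c "
from h import *
d=np.load('w10.npy',allow_pickle=True).item(); cav(d,(279,202)); go(470,-260,24,10)"
```

```text
10 cavities; mean [ 467.1 -261.7] centres rect [ 467.3 -261.8   48.3   10.9   10. ] rims rect [ 467.5 -261.8   56.8   19.1    9.7] outline [ 469.9 -259.9   74.3   25.2    9.7]
t 1.6 shift [  7.2  -3.4 126.9] turn [ 0.0002 -0.      0.0073]
```

```bash
python3 -m inch '[[[4,-2,15,0,0,0.01,60],[4,-2,50,0,0,0.01,60],[4,-2,88,0,0,0.01,60],[4,-2,115,0,0,0.01,60],[4,-2,127,0,0,0.01,60],[4,-2,127,0,0,0.01,60],[4,-2,127,0,0,0.01,0],[4,-2,127,0,0,0.01,0],[4,-2,127,0,0,0.01,0],[4,-2,127,0,0,0.01,0],[4,-2,127,0,0,0.01,0]]]'; python3 -c "
from h import *
print(status.get_obs()['width'],status.get_obs()['ee_pos'])"
```

```text
t: 2.7
ee_pos: [468.3, -261.6, 24.6]
orientation: [3.129, 0.271, 0.002]
ft_force: [-1.1, 1.3, 7.5]
width: 24.0
grasp_force: 30.0
24.012045535033103 [ 468.25419739 -261.57952004   24.6400728 ]
```

```bash
python3 -m inch '[[[0,0,-20,0,0,0,0],[0,0,-60,0,0,0,0],[0,0,-90,0,0,0,0],[0,0,-95,0,0,0,0]]]'; python3 -c "
from h import *
go(459,-12,120,82.4)"
```

```text
t: 3.1
ee_pos: [469.5, -262.3, 122.1]
orientation: [3.126, 0.271, 0.008]
ft_force: [0.3, 0.4, -1.6]
width: 23.6
grasp_force: 30.0
t 3.1 shift [  32.7 -248.4    1.3] turn [ 0.0063 -0.0015 -1.2652]
```

```bash
python3 -m inch '[[[2,-12,0,0,0,-0.06,0],[5,-38,0,0,0,-0.18,0],[9,-68,0,0,0,-0.32,0],[13,-98,0,0,0,-0.46,0],[17,-128,0,0,0,-0.6,0],[21,-158,0,0,0,-0.74,0],[25,-188,0,0,0,-0.88,0],[28,-216,0,0,0,-1.02,0],[31,-236,0,0,0,-1.14,0],[33,-248,0,0,0,-1.23,0],[33,-248,0,0,0,-1.265,0],[33,-248,0,0,0,-1.265,0],[33,-248,0,0,0,-1.265,0]]]'; python3 -c "
from h import *
d=cam('wrist'); save(d,'pics/wb.png'); np.save('wb.npy',d,allow_pickle=True); go(459,-12,120,82.4)"
```

```text
t: 4.4
ee_pos: [457.2, -11.3, 118.2]
orientation: [-2.365, -2.067, 0.001]
ft_force: [-0.6, 0.6, -1.0]
width: 23.8
grasp_force: 30.0
t 4.45 shift [-0.3  1.8 -1.7] turn [-0.0007  0.0001 -0.0016]
```

View pics/wb.png

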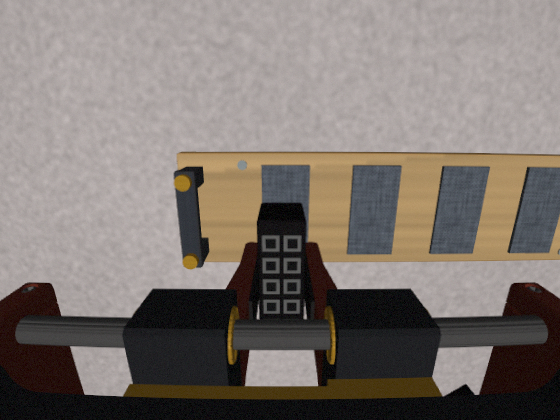

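The 10 is held at (281,275) between the fingers. The pads are visible at (285,205), (374,210), (460,210) and (540,210), with the clamp on the left at (190,220).

```bash
cat > pads.py <<'E'
from h import *
import sys
d=np.load(sys.argv[1],allow_pickle=True).item(); f=d["frame"].astype(int)
m=((f[:,:,2]-f[:,:,0]>3)&(f.max(2)<140)&(f.max(2)>45)).astype(np.uint8)
m[:130]=0; m[290:]=0
m=cv2.morphologyEx(cv2.morphologyEx(m,3,np.ones((7,7))),2,np.ones((5,5)))
for c in cv2.findContours(m,0,2)[0]:
    if cv2.contourArea(c)>1000:
        P=onplane(d,c[:,0],15)[:,:2]; (x,y),(w,h),a=cv2.minAreaRect(np.float32(P))
        px=c[:,0].min(0).tolist()+c[:,0].max(0).tolist()
        print(px,np.round([x,y,w,h,a],1))
E
python3 pads.py wb.npy; python3 -c "
from h import *
d=np.load('wb.npy',allow_pickle=True).item(); cav(d,(281,260),118.3+7.4)"
```

```text
[177, 188, 198, 252] [376.6  -5.7  59.3  16.1  81.4]
[510, 168, 559, 252] [687.7 -38.9  78.3  43.2  83.1]
[431, 167, 488, 252] [611.4 -28.3  78.   40.   82.3]
[348, 166, 399, 253] [536.4 -18.3  78.7  39.3  82.2]
[262, 166, 308, 210] [464.2  11.8  37.8  38.7  82.3]
13 cavities; mean [457.5 -17.1] centres rect [459.  -13.3 203.2  48.8  -7.6] rims rect [460.4 -11.7 235.9  53.7  -7.7] outline [455.  -23.9 245.1 112.5  -7.5]
```

```bash
python3 - <<'E'
from h import *
d=np.load('wb.npy',allow_pickle=True).item(); g=d["frame"].max(2)
m=np.zeros_like(g); m[232:316,260:303]=(g[232:316,260:303]>60)
h=[cv2.minAreaRect(q)[0] for q in cv2.findContours(m,0,2)[0] if cv2.contourArea(q)>40]
P=onplane(d,h,118.3+7.4)[:,:2]
psi=np.radians(82.4); B=np.array([[np.cos(psi),np.sin(psi)],[np.sin(psi),-np.cos(psi)]])
print(np.round(h,0).tolist()); print(((P-[457.2,-11.2])@B).round(1))
E
```

```text
[[291.0, 306.0], [271.0, 306.0], [292.0, 286.0], [271.0, 286.0], [292.0, 266.0], [270.0, 265.0], [292.0, 243.0], [270.0, 243.0]]
[[-13.7   6.1]
 [-13.7  -4.5]
 [ -1.4   6.2]
 [ -1.4  -4.3]
 [ 10.3   6.1]
 [ 10.6  -4.4]
 [ 22.6   6.3]
 [ 22.6  -4.2]]
```

```bash
python3 -c "
from h import *
go(460.2,-7.5,40,82.4)"
```

```text
t 4.45 shift [ 4.3  2.4 78.3] turn [-0.0007  0.0001 -0.0016]
```

```bash
python3 -m inch '[[[4,2,15,0,0,0,0],[4,2,40,0,0,0,0],[4,2,62,0,0,0,0],[4,2,74,0,0,0,0],[4,2,77,0,0,0,0],[4,2,78,0,0,0,0],[4,2,78,0,0,0,0],[4,2,78,0,0,0,50],[4,2,78,0,0,0,50],[4,2,78,0,0,0,50],[4,2,78,0,0,0,50],[4,2,60,0,0,0,50],[0,2,20,0,0,0,50],[-20,2,-5,0,0,0,50],[-40,2,-5,0,0,0,50],[-50,2,-5,0,0,0,50],[-50,2,-5,0,0,0,50],[-50,2,-5,0,0,0,50]]]'; python3 -c "
from h import *
d=cam('wrist'); save(d,'pics/wc.png'); np.save('wc.npy',d,allow_pickle=True)
d=cam('top'); np.save('t1.npy',d,allow_pickle=True);print(status.get_obs()['ee_pos'])"; python3 pads.py wc.npy
```

```text
t: 6.25
ee_pos: [452.5, -60.9, 123.1]
orientation: [-2.364, -2.067, 0.001]
ft_force: [-0.1, -0.7, -0.2]
width: 43.8
grasp_force: 0.0
[452.55670386 -60.56513283 123.0739834 ]
[517, 130, 559, 199] [686.4 -48.1  60.6  42.3  83. ]
[434, 130, 488, 198] [610.2 -38.2  58.3  40.   82.5]
[348, 130, 399, 198] [535.1 -28.7  57.5  39.4  82.2]
[170, 130, 193, 191] [376.9  -4.2  51.3  16.3  82.7]
```

View pics/wc.png

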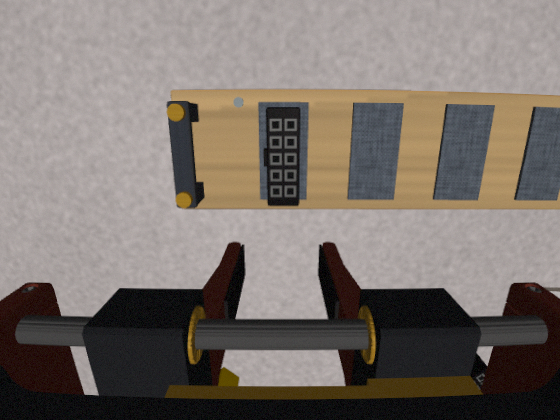

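The 10 stands on the clamp-side pad at (283,157). I'll measure it against the pad.

```bash
sed -i 's/m\[:130\]=0/m[:85]=0/' pads.py; python3 pads.py wc.npy; python3 - <<'E'
from h import *
d=np.load('wc.npy',allow_pickle=True).item()
g=d["frame"].max(2); 
m=np.zeros_like(g); m[112:205,268:299]=(g[112:205,268:299]>60)
h=[cv2.minAreaRect(q)[0] for q in cv2.findContours(m,0,2)[0] if cv2.contourArea(q)>40]
P=onplane(d,h,47)[:,:2]; print(len(h),P.mean(0).round(1),cv2.minAreaRect(np.float32(P)))
t=np.load('t1.npy',allow_pickle=True).item(); save(t,'pics/t1.png',(230,90,360,310),2.7)
E
```

```text
[169, 119, 193, 191] [377.4   0.   59.8  16.3  82.6]
[517, 108, 559, 199] [687.5 -39.2  78.5  42.3  83. ]
[434, 104, 493, 198] [611.5 -28.3  78.2  40.   82.3]
[348, 103, 402, 198] [536.6 -18.3  78.6  39.5  82. ]
10 [461.2  -9.2] ((461.2252197265625, -8.958929061889648), (48.02619171142578, 10.78422737121582), 82.5623779296875)
```

View pics/t1.png

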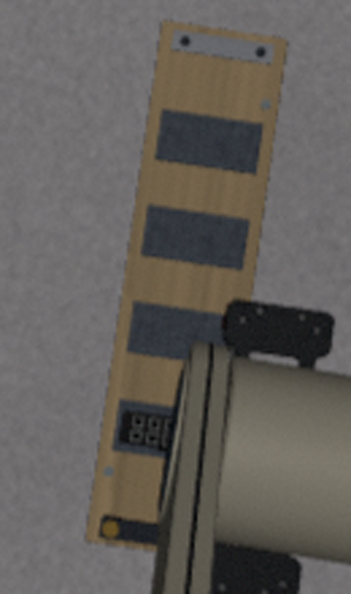

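Relative to its pad, the 10 is within about 1 mm and 0.2°. The wrist bias is about +1 mm along tool y. Next is the 8.

```bash
python3 -c "
from h import *
go(615,262,150,-4)"
```

```text
t 6.35 shift [341.2 118.3 -27. ] turn [-1.2000e-03  9.0000e-04  1.5079e+00]
```

```bash
python3 -m inch '[[[10,4,-10,0,0,0.06,60],[36,12,-20,0,0,0.18,60],[70,24,-27,0,0,0.32,60],[104,36,-27,0,0,0.46,60],[138,48,-27,0,0,0.6,60],[172,60,-27,0,0,0.74,60],[206,72,-27,0,0,0.88,60],[240,84,-27,0,0,1.02,60],[274,96,-27,0,0,1.16,60],[306,106,-27,0,0,1.3,60],[330,114,-27,0,0,1.42,60],[341,118,-27,0,0,1.508,60],[341,118,-27,0,0,1.508,60],[341,118,-27,0,0,1.508,60],[341,118,-27,0,0,1.508,60]]]'; python3 -c "
from h import *
d=look('pics/w8.png'); np.save('w8.npy',d,allow_pickle=True); print(status.get_obs()['ee_pos'])
cav(d,(281,205)); go(615,262,150,-4)"
```

```text
t: 7.85
ee_pos: [614.3, 260.6, 150.2]
orientation: [3.139, -0.108, -0.002]
ft_force: [0.2, -0.9, -0.3]
width: 52.7
grasp_force: 0.0
[279.5 331. ] [460.9 273.7  32. ] [np.float64(426.1), np.float64(249.2)]
[ 89.2 215.4] [621.3 440.6  32. ] [np.float64(47.2), np.float64(44.4)]
[276.  197.5] [625.7 264.9  32. ] [np.float64(24.3), np.float64(62.3)]
[614.49473855 260.52223247 150.42835784]
8 cavities; mean [623.2 264. ] centres rect [623.1 264.   36.6  11.   -3.5] rims rect [622.9 264.2  45.   19.7  -3.6] outline [625.7 265.1  62.6  24.9  -4.7]
t 7.9 shift [ 0.4 -1.5  0.4] turn [0.0005 0.0009 0.0005]
```

```bash
python3 -c "
from h import *
go(623.1,265,24,-3.6)"
```

```text
t 7.9 shift [  8.4  -5.1 126.4] turn [ 0.0005  0.0009 -0.0065]
```

```bash
python3 -m inch '[[[4,-3,15,0,0,-0.006,60],[8,-5,50,0,0,-0.006,60],[8,-5,88,0,0,-0.006,60],[8,-5,115,0,0,-0.006,60],[8,-5,126,0,0,-0.006,60],[8,-5,126,0,0,-0.006,60],[8,-5,126,0,0,-0.006,0],[8,-5,126,0,0,-0.006,0],[8,-5,126,0,0,-0.006,0],[8,-5,126,0,0,-0.006,0],[8,-5,126,0,0,-0.006,0]]]'; python3 -m inch '[[[0,0,-20,0,0,0,0],[0,0,-60,0,0,0,0],[0,0,-100,0,0,0,0],[0,0,-110,0,0,0,0],[0,0,-110,0,0,0,0]]]';python3 -c "
from h import *
go(535.4,-18.2,130,82.4)"
```

```text
t: 9.0
ee_pos: [624.0, 265.9, 25.9]
orientation: [-3.139, 0.101, -0.002]
ft_force: [0.1, -0.7, 6.1]
width: 24.0
grasp_force: 30.0
t: 9.5
ee_pos: [624.6, 266.1, 136.9]
orientation: [-3.138, 0.101, -0.006]
ft_force: [-0.3, -0.3, -0.3]
width: 23.9
grasp_force: 30.0
t 9.5 shift [-70.7 289.5   6.1] turn [ 1.3000e-03 -4.3000e-03 -1.5024e+00]
```

```bash
python3 -m inch '[[[-2,10,0,0,0,-0.06,0],[-8,34,0,0,0,-0.18,0],[-15,62,0,0,0,-0.32,0],[-22,90,0,0,0,-0.46,0],[-29,118,0,0,0,-0.6,0],[-36,147,0,0,0,-0.74,0],[-43,176,0,0,0,-0.88,0],[-50,205,0,0,0,-1.02,0],[-57,234,0,0,0,-1.16,0],[-64,262,0,0,0,-1.3,0],[-69,282,3,0,0,-1.42,0],[-71,290,6,0,0,-1.5,0],[-71,290,6,0,0,-1.5,0],[-71,290,6,0,0,-1.5,0],[-71,290,6,0,0,-1.5,0]]]'; cat > held.py <<'E'
from h import *
import sys
n=int(sys.argv[1]); z=float(sys.argv[2])  # cavities rows, TCP z at grasp
o=status.get_obs(); d=cam("wrist"); g=d["frame"].max(2); save(d,f"pics/held{n}.png"); np.save("held.npy",d,allow_pickle=True)
m=np.zeros_like(g); m[225:318,258:305]=(g[225:318,258:305]>60)
q=[cv2.minAreaRect(c) for c in cv2.findContours(m,0,2)[0] if 60<cv2.contourArea(c)<500]
h=[r[0] for r in q if min(r[1])>.6*max(r[1])]
A=R.from_rotvec(o["orientation"]).as_matrix(); P=onplane(d,h,o["ee_pos"][2]-z+32)
print(((P-o["ee_pos"])@A)[:,:2].round(1).tolist()); print(np.round(h).tolist())
E
python3 held.py 4 25.9; python3 pads.py held.npy; python3 -c "
from h import *
go(535.4,-18.2,41,82.4)"
```

```text
t: 11.0
ee_pos: [533.8, -18.6, 128.1]
orientation: [-2.367, -2.065, 0.001]
ft_force: [0.1, -0.5, 0.3]
width: 23.7
grasp_force: 30.0
[[-7.5, 6.1], [-7.5, -4.4], [4.6, 6.2], [4.6, -4.3], [16.6, 6.1], [16.6, -4.4]]
[[291.0, 295.0], [271.0, 295.0], [292.0, 274.0], [271.0, 274.0], [292.0, 253.0], [270.0, 253.0]]
[425, 168, 478, 251] [686.7 -38.8  78.9  40.1  82. ]
[345, 168, 394, 251] [611.9 -28.7  78.   39.6  82.3]
[262, 168, 306, 212] [539.6   0.7  39.5  38.3  81.2]
t 11.05 shift [ 0.6  1.4 87.3] turn [-0.0004 -0.     -0.0028]
```

```bash
python3 -m inch '[[[2,1.5,15,0,0,-0.002,0],[2,1.5,45,0,0,-0.002,0],[2,1.5,70,0,0,-0.002,0],[2,1.5,83,0,0,-0.002,0],[2,1.5,86,0,0,-0.002,0],[2,1.5,87,0,0,-0.002,0],[2,1.5,87,0,0,-0.002,0],[2,1.5,87,0,0,-0.002,50],[2,1.5,87,0,0,-0.002,50],[2,1.5,87,0,0,-0.002,50],[2,1.5,87,0,0,-0.002,50],[2,1.5,65,0,0,-0.002,50],[-4,1.5,25,0,0,-0.002,50],[-24,1.5,0,0,0,-0.002,50],[-44,1.5,0,0,0,-0.002,50],[-50,1.5,0,0,0,-0.002,50],[-50,1.5,0,0,0,-0.002,50],[-50,1.5,0,0,0,-0.002,50]]]'; python3 -c "
from h import *
d=cam('wrist'); save(d,'pics/wd.png'); np.save('wd.npy',d,allow_pickle=True)
go(625,-267,150,31.8)"; python3 pads.py wd.npy; cat > placed.py <<'E'
from h import *
import sys
d=np.load(sys.argv[1],allow_pickle=True).item(); g=d["frame"].max(2); d2=d["frame"].astype(int)
m=(g>60).astype(np.uint8); cs,hi=cv2.findContours(m,cv2.RETR_CCOMP,2)
pts=[]
for c,k in zip(cs,hi[0]):
    r=cv2.minAreaRect(c)
    if k[3]<0 and 40<r[1][0]*r[1][1]<300 and min(r[1])>.6*max(r[1]) and 85<r[0][1]<225: pts.append(r[0])
P=onplane(d,pts,47)[:,:2]
# group along board direction
u=np.array([.991,-.133]); s=(P-[461.3,-8.2])@u
for i in range(4):
    G=P[abs(s-76*i)<20]
    if len(G): (x,y),sz,a=cv2.minAreaRect(np.float32(G)); print("pad",i,len(G),np.round([x,y,*sz,a],1))
E
python3 placed.py wd.npy
```

```text
t: 12.85
ee_pos: [528.2, -68.5, 128.0]
orientation: [-2.364, -2.068, 0.001]
ft_force: [-0.3, -0.4, 0.1]
width: 44.2
grasp_force: 0.0
t 12.9 shift [-184.1  122.1  -22.2] turn [-1.40e-03  5.00e-04  8.83e-01]
[74, 124, 101, 192] [369.3   1.3  58.9  16.9  82.4]
[431, 108, 488, 200] [686.8 -38.8  78.6  40.1  82.2]
[347, 107, 399, 200] [611.9 -28.8  78.8  39.4  82.1]
[167, 107, 218, 199] [462.5  -8.3  78.   39.   82.7]
[259, 106, 306, 199] [536.9 -18.2  78.   38.8  82.4]
pad 0 10 [461.3  -9.   48.2  11.1  82.1]
pad 1 8 [537.1 -19.1  36.   10.8  82.3]
```

View pics/wd.png

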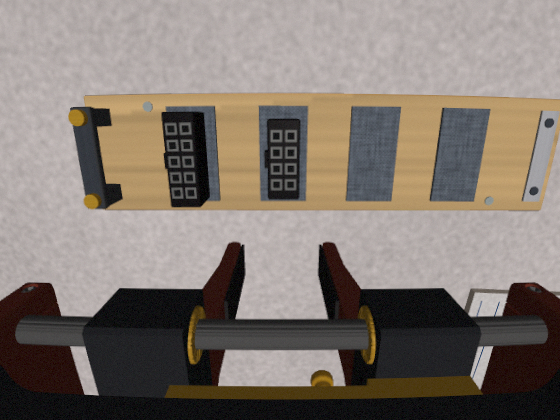

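Both housings are centred within about 1 mm: the 10 at (184,158) and the 8 at (283,158). Next is the 6.

```bash
python3 -m inch '[[[-6,4,-10,0,0,0.05,60],[-26,17,-20,0,0,0.15,60],[-52,34,-22,0,0,0.28,60],[-80,52,-22,0,0,0.41,60],[-108,71,-22,0,0,0.54,60],[-136,90,-22,0,0,0.67,60],[-162,108,-22,0,0,0.79,60],[-179,119,-22,0,0,0.86,60],[-184,122,-22,0,0,0.883,60],[-184,122,-22,0,0,0.883,60],[-184,122,-22,0,0,0.883,60]]]'; python3 -c "
from h import *
d=cam('wrist'); np.save('w6.npy',d,allow_pickle=True)
cav(d,(281,205)); go(625,-267,24,31.8)"
```

```text
t: 14.0
ee_pos: [624.6, -266.1, 150.0]
orientation: [-3.019, -0.863, 0.002]
ft_force: [-0.3, 0.7, -0.1]
width: 52.7
grasp_force: 0.0
6 cavities; mean [ 627.2 -270.1] centres rect [ 627.2 -269.9   24.3   11.    32.5] rims rect [ 627.4 -270.    32.4   19.4   31.9] outline [ 629.3 -267.6   52.    24.6   31.9]
t 14.05 shift [ -0.2   1.2 126.3] turn [-0.0013  0.0007  0.0021]
```

```bash
python3 -m inch '[[[0,2,15,0,0,0,60],[0,4,50,0,0,0,60],[0,4,88,0,0,0,60],[0,4,115,0,0,0,60],[0,4,126,0,0,0,60],[0,4,126,0,0,0,60],[0,4,126,0,0,0,0],[0,4,126,0,0,0,0],[0,4,126,0,0,0,0],[0,4,126,0,0,0,0],[0,4,126,0,0,0,0]]]'; python3 -m inch '[[[0,0,-20,0,0,0,0],[0,0,-60,0,0,0,0],[0,0,-100,0,0,0,0],[0,0,-110,0,0,0,0],[0,0,-110,0,0,0,0]]]';python3 -c "
from h import *
go(610.7,-28.3,130,82.4)"
```

```text
t: 15.15
ee_pos: [628.0, -271.2, 25.9]
orientation: [3.02, 0.86, 0.002]
ft_force: [-0.9, 1.3, 5.0]
width: 23.9
grasp_force: 30.0
t: 15.65
ee_pos: [628.7, -271.5, 138.0]
orientation: [3.018, 0.859, 0.006]
ft_force: [0.8, 0.7, -0.6]
width: 23.9
grasp_force: 30.0
t 15.65 shift [ 112.8 -216.2    7.4] turn [ 5.000e-03 -8.000e-04 -8.834e-01]
```

```bash
python3 -m inch '[[[4,-8,0,0,0,-0.04,0],[16,-30,0,0,0,-0.14,0],[31,-60,0,0,0,-0.26,0],[47,-90,0,0,0,-0.38,0],[63,-120,0,0,0,-0.5,0],[79,-151,0,0,0,-0.62,0],[94,-180,2,0,0,-0.74,0],[106,-203,5,0,0,-0.84,0],[112,-214,7,0,0,-0.883,0],[113,-216,7,0,0,-0.883,0],[113,-216,7,0,0,-0.883,0],[113,-216,7,0,0,-0.883,0]]]'; python3 held.py 3 25.9; python3 pads.py held.npy; python3 -c "
from h import *
go(610.7,-28.3,41,82.4)"
```

```text
t: 16.85
ee_pos: [609.6, -28.7, 127.4]
orientation: [-2.366, -2.067, 0.001]
ft_force: [0.5, 0.4, -0.1]
width: 24.0
grasp_force: 30.0
[[-12.7, 6.1], [-12.7, -4.5], [-0.4, 6.3], [-0.4, -4.3], [11.4, 6.1], [11.4, -4.4]]
[[291.0, 304.0], [271.0, 304.0], [292.0, 283.0], [271.0, 283.0], [292.0, 262.0], [270.0, 262.0]]
[344, 168, 393, 252] [687.2 -39.   78.8  39.5  82.3]
[261, 168, 305, 220] [614.2 -13.1  46.9  38.6  82.3]
[173, 168, 222, 252] [537.2 -18.5  78.7  39.2  82.2]
t 16.9 shift [ 0.7  0.9 86.6] turn [ 0.      0.0001 -0.0024]
```

```bash
python3 -m inch '[[[1.6,1.5,15,0,0,-0.002,0],[1.6,1.5,45,0,0,-0.002,0],[1.6,1.5,70,0,0,-0.002,0],[1.6,1.5,82,0,0,-0.002,0],[1.6,1.5,86,0,0,-0.002,0],[1.6,1.5,86.5,0,0,-0.002,0],[1.6,1.5,86.5,0,0,-0.002,0],[1.6,1.5,86.5,0,0,-0.002,50],[1.6,1.5,86.5,0,0,-0.002,50],[1.6,1.5,86.5,0,0,-0.002,50],[1.6,1.5,86.5,0,0,-0.002,50],[1.6,1.5,65,0,0,-0.002,50],[-4,1.5,25,0,0,-0.002,50],[-24,1.5,0,0,0,-0.002,50],[-44,1.5,0,0,0,-0.002,50],[-50,1.5,0,0,0,-0.002,50],[-50,1.5,0,0,0,-0.002,50],[-50,1.5,0,0,0,-0.002,50]]]'; python3 -c "
from h import *
d=cam('wrist'); np.save('we.npy',d,allow_pickle=True)
go(456,257,150,20)"; python3 pads.py we.npy; python3 placed.py we.npy
```

```text
t: 18.7
ee_pos: [604.0, -77.0, 126.9]
orientation: [-2.361, -2.07, 0.001]
ft_force: [-0.3, -0.3, -0.0]
width: 43.8
grasp_force: 0.0
t 18.75 shift [ 311.7 -190.3  -22.8] turn [-1.500e-03  6.000e-04  1.091e+00]
[77, 110, 134, 201] [462.6  -8.1  78.7  39.7  83. ]
[347, 109, 400, 202] [687.2 -38.9  78.4  39.5  82.1]
[167, 109, 218, 201] [537.5 -18.4  77.8  39.4  82.5]
[259, 108, 306, 202] [612.2 -28.7  78.8  38.8  82.4]
pad 0 8 [461.1  -9.   48.6  10.7  82.7]
pad 1 8 [537.  -18.7  36.2  10.7  82.1]
pad 2 6 [612.4 -27.2  24.   10.7  82.1]
```

The 6 is about 1.5 mm off along its length, which is acceptable. Last is the 4.

```bash
python3 -m inch '[[[9,-6,-10,0,0,0.04,60],[36,-22,-20,0,0,0.14,60],[70,-43,-23,0,0,0.26,60],[105,-64,-23,0,0,0.39,60],[140,-85,-23,0,0,0.52,60],[175,-107,-23,0,0,0.65,60],[210,-128,-23,0,0,0.78,60],[245,-150,-23,0,0,0.9,60],[278,-170,-23,0,0,1.0,60],[302,-184,-23,0,0,1.07,60],[312,-190,-23,0,0,1.09,60],[312,-190,-23,0,0,1.09,60],[312,-190,-23,0,0,1.09,60],[312,-190,-23,0,0,1.09,60]]]'; python3 -c "
from h import *
d=cam('wrist'); np.save('w4.npy',d,allow_pickle=True); save(d,'pics/w4.png',(180,100,380,260),3)
cav(d,(281,205)); go(456,257,24,18)"
```

```text
t: 20.15
ee_pos: [456.9, 256.1, 150.4]
orientation: [3.093, 0.547, -0.001]
ft_force: [0.4, -0.1, -0.6]
width: 52.9
grasp_force: 0.0
4 cavities; mean [458.4 258.2] centres rect [458.4 258.2  11.9  10.5  20. ] rims rect [458.5 258.5  20.9  19.2  20. ] outline [461.7 260.7  40.5  24.6  20.6]
t 20.2 shift [ -0.6  -1.3 126.5] turn [0.0001 0.0004 0.0351]
```

View pics/w4.png

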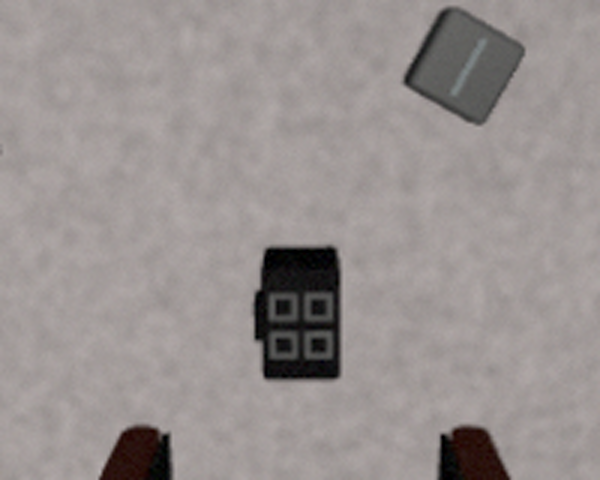

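The 4 (2x2 cavities) is aligned in the tool frame at (301,315) of the crop, with the grey cube well clear at (465,65).

```bash
python3 -m inch '[[[2,-2.5,15,0,0,0,60],[2,-2.5,50,0,0,0,60],[2,-2.5,88,0,0,0,60],[2,-2.5,115,0,0,0,60],[2,-2.5,126,0,0,0,60],[2,-2.5,126,0,0,0,60],[2,-2.5,126,0,0,0,0],[2,-2.5,126,0,0,0,0],[2,-2.5,126,0,0,0,0],[2,-2.5,126,0,0,0,0],[2,-2.5,126,0,0,0,0]]]'; python3 -m inch '[[[0,0,-20,0,0,0,0],[0,0,-60,0,0,0,0],[0,0,-100,0,0,0,0],[0,0,-110,0,0,0,0],[0,0,-110,0,0,0,0]]]';python3 -c "
from h import *
go(686.2,-38.6,130,82.4)"
```

```text
t: 21.3
ee_pos: [458.4, 260.0, 25.6]
orientation: [-3.093, -0.547, -0.002]
ft_force: [-0.2, -1.0, 7.1]
width: 23.9
grasp_force: 30.0
t: 21.8
ee_pos: [458.9, 260.2, 136.4]
orientation: [-3.092, -0.546, -0.006]
ft_force: [0.1, 0.7, -0.9]
width: 23.9
grasp_force: 30.0
t 21.8 shift [111.1 358.6   6.6] turn [ 0.0016 -0.0039 -1.0883]
```

```bash
python3 -m inch '[[[3,10,0,0,0,-0.04,0],[12,40,0,0,0,-0.14,0],[24,78,0,0,0,-0.26,0],[36,118,0,0,0,-0.38,0],[48,158,0,0,0,-0.5,0],[60,198,0,0,0,-0.62,0],[73,238,0,0,0,-0.74,0],[86,278,0,0,0,-0.86,0],[98,316,2,0,0,-0.98,0],[107,344,5,0,0,-1.06,0],[111,356,6,0,0,-1.088,0],[111,358.5,6,0,0,-1.088,0],[111,358.5,6,0,0,-1.088,0],[111,358.5,6,0,0,-1.088,0]]]'; python3 held.py 2 25.7; python3 pads.py held.npy; python3 -c "
from h import *
go(686.2,-38.6,40.8,82.4)"
```

```text
t: 23.2
ee_pos: [683.9, -38.3, 127.6]
orientation: [-2.363, -2.068, 0.002]
ft_force: [0.2, 0.4, -0.2]
width: 24.0
grasp_force: 30.0
[[-7.1, 6.1], [-7.1, -4.4], [5.0, 6.4], [5.0, -4.3]]
[[291.0, 294.0], [271.0, 294.0], [292.0, 274.0], [271.0, 274.0]]
[263, 169, 307, 233] [688.7 -29.4  58.6  38.6  82.2]
[90, 169, 143, 251] [537.5 -18.3  78.1  40.3  82.5]
[175, 168, 224, 252] [612.6 -28.4  78.8  39.2  82.1]
t 23.25 shift [-0.2  2.3 87.2] turn [-0.0014 -0.      0.    ]
```

```bash
python3 -m inch '[[[1.2,2.7,15,0,0,0,0],[1.2,2.7,45,0,0,0,0],[1.2,2.7,70,0,0,0,0],[1.2,2.7,82,0,0,0,0],[1.2,2.7,86,0,0,0,0],[1.2,2.7,87,0,0,0,0],[1.2,2.7,87,0,0,0,0],[1.2,2.7,87,0,0,0,50],[1.2,2.7,87,0,0,0,50],[1.2,2.7,87,0,0,0,50],[1.2,2.7,87,0,0,0,50],[1.2,2.7,65,0,0,0,50],[-4,2.7,25,0,0,0,50],[-24,2.7,0,0,0,0,50],[-44,2.7,0,0,0,0,50],[-50,2.7,0,0,0,0,50],[-50,2.7,0,0,0,0,50],[-50,2.7,0,0,0,0,50]]]'; python3 -c "
from h import *
d=cam('wrist'); np.save('wf.npy',d,allow_pickle=True); save(d,'pics/wf.png')"; python3 pads.py wf.npy; python3 placed.py wf.npy
```

```text
t: 25.05
ee_pos: [680.1, -88.7, 127.0]
orientation: [-2.363, -2.067, 0.002]
ft_force: [0.4, -0.4, -0.6]
width: 43.8
grasp_force: 0.0
[76, 108, 132, 200] [537.9 -18.5  78.7  39.6  82.9]
[258, 107, 305, 200] [687.5 -38.9  77.8  38.9  82.3]
[165, 107, 217, 200] [612.7 -28.5  78.5  39.6  82.3]
pad 0 1 [463.8 -33.5   0.    0.    0. ]
pad 1 8 [536.9 -18.6  36.1  11.   82. ]
pad 2 6 [612.4 -27.3  24.1  10.7  82.1]
pad 3 4 [689.6 -39.6  12.3  10.6  82.9]
```

View pics/wf.png

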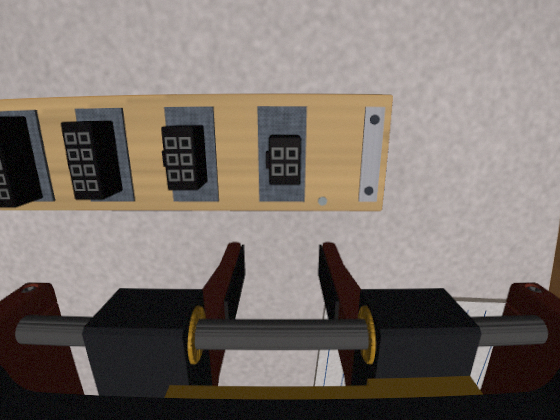

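All four are in order. The 4 at (285,160) is about 2 mm off along the board, so I'll nudge it by regripping.

```bash
python3 -m inch '[[[20,0,5,0,0,0,50],[46,0,25,0,0,0,50],[51,0,60,0,0,0,50],[51,0,80,0,0,0,50],[51,0,87,0,0,0,50],[51,0,87,0,0,0,50],[51,0,87,0,0,0,0],[51,0,87,0,0,0,0],[51,0,87,0,0,0,0],[51,0,83,0,0,0,0],[51.5,-2,83,0,0,0,0],[51.5,-2,86,0,0,0,0],[51.5,-2,87,0,0,0,0],[51.5,-2,87,0,0,0,0],[51.5,-2,87,0,0,0,50],[51.5,-2,87,0,0,0,50],[51.5,-2,87,0,0,0,50],[51.5,-2,65,0,0,0,50],[45,-2,20,0,0,0,50],[30,-2,-5,0,0,0,50]]]'
python3 -m inch '[[[-30,0,0,0,0,0,50],[-70,0,0,0,0,0,50],[-110,0,0,0,0,0,50],[-140,0,0,0,0,0,50],[-150,0,0,0,0,0,50],[-150,0,0,0,0,0,50],[-150,0,0,0,0,0,50]]]'; python3 -c "
from h import *
d=cam('top'); np.save('tf.npy',d,allow_pickle=True); f=d['frame'][85:305,255:345,::-1]
cv2.imwrite('pics/tf.png',cv2.convertScaleAbs(cv2.resize(f,None,fx=2.7,fy=2.7,interpolation=2),alpha=1.7))"
```

```text
t: 27.1
ee_pos: [684.1, -58.4, 136.0]
orientation: [2.362, 2.07, 0.003]
ft_force: [1.0, -0.1, 0.7]
width: 44.0
grasp_force: 0.0
t: 27.8
ee_pos: [663.2, -206.7, 133.4]
orientation: [-2.363, -2.069, -0.0]
ft_force: [-0.5, -0.4, 0.2]
width: 43.7
grasp_force: 0.0
```

View pics/tf.png

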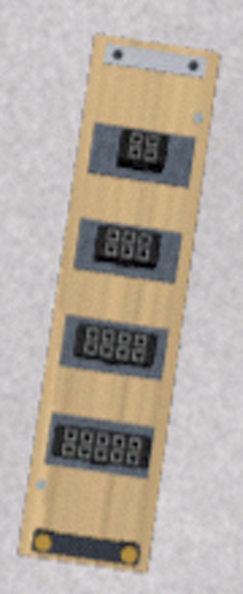

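```bash
python3 - <<'E'
from h import *
d=np.load('tf.npy',allow_pickle=True).item(); g=cv2.resize(d["frame"],None,fx=4,fy=4,interpolation=2).max(2)
pads=np.array([[459,-12.2],[534,-22.4],[609.2,-32.1],[684.4,-42.5]]); px=[(291.6,249.6),(296.9,213.4),(301.9,177.5),(307.2,142)]
xh=np.array([.132,.991]); yh=np.array([.991,-.132])
for p,(u,v),L in zip(pads,px,(72,60,48,36)):
    m=np.zeros_like(g); s=np.s_[int(4*(v-14)):int(4*(v+14)),int(4*(u-24)):int(4*(u+24))]
    m[s]=(g[s]<38)
    m=cv2.morphologyEx(m,cv2.MORPH_CLOSE,np.ones((17,17)))
    c=max(cv2.findContours(m,0,2)[0],key=cv2.contourArea)
    k=np.zeros_like(g); cv2.drawContours(k,[c],-1,1,-1); k=cv2.erode(k,np.ones((7,7)))
    w=np.clip(g.astype(float)-40,0,None)*k; ys,xs=np.nonzero(w); W=w[ys,xs]
    q=onplane(d,[[((xs*W).sum()/W.sum()+.5)/4-.5,((ys*W).sum()/W.sum()+.5)/4-.5]],47)[0,:2]
    print(L,q.round(1),"across",((q-p)@xh).round(1),"along",((q-p)@yh).round(1))
E
```

```text
72 [458.7 -11.8] across 0.3 along -0.4
60 [534.3 -22.5] across -0.1 along 0.3
48 [609.  -29.5] across 2.6 along -0.5
36 [683.  -41.1] across 1.2 along -1.6
```

Top view: the 10 and 8 are centred and the 4 is within about 1.5 mm. The 6 is off by about 2 mm across, so I'll nudge it too.

```bash
python3 -c "
from h import *
go(611.3,-28,41,82.4)"
```

```text
t 27.85 shift [169.8 -74.9  92.5] turn [-0.0005 -0.0004  0.0006]
```

```bash
python3 -m inch '[[[20,-9,0,0,0,0,50],[55,-24,0,0,0,0,50],[95,-42,0,0,0,0,50],[132,-58,0,0,0,0,50],[160,-71,0,0,0,0,50],[170,-75,5,0,0,0,50],[170,-75,15,0,0,0,50],[170,-75,50,0,0,0,50],[170,-75,80,0,0,0,50],[170,-75,92,0,0,0,50],[170,-75,92,0,0,0,50],[170,-75,92,0,0,0,0],[170,-75,92,0,0,0,0],[170,-75,92,0,0,0,0],[170,-75,92,0,0,0,0]]]'; python3 -m inch '[[[0,0,-4,0,0,0,0],[-2,0,-4,0,0,0,0],[-2,0,-1,0,0,0,0],[-2,0,0,0,0,0,0],[-2,0,0,0,0,0,0],[-2,0,0,0,0,0,50],[-2,0,0,0,0,0,50],[-2,0,0,0,0,0,50],[-2,0,-25,0,0,0,50],[-10,0,-65,0,0,0,50],[-30,10,-90,0,0,0,50],[-50,20,-90,0,0,0,50],[-55,25,-90,0,0,0,50],[-55,25,-90,0,0,0,50],[-55,25,-90,0,0,0,50]]]';python3 -c "
from h import *
d=cam('wrist'); np.save('wg.npy',d,allow_pickle=True); save(d,'pics/wg.png')"; python3 pads.py wg.npy; python3 placed.py wg.npy
```

```text
t: 29.35
ee_pos: [612.4, -29.5, 43.0]
orientation: [2.363, 2.068, 0.003]
ft_force: [-0.5, -0.8, 5.2]
width: 23.4
grasp_force: 30.0
t: 30.85
ee_pos: [627.9, -86.4, 130.4]
orientation: [-2.363, -2.068, 0.002]
ft_force: [-0.2, 0.3, 0.1]
width: 43.8
grasp_force: 0.0
[319, 101, 368, 194] [687.4 -38.8  78.2  39.2  82.3]
[229, 101, 276, 194] [612.  -28.8  78.2  39.   82.1]
[138, 101, 191, 194] [537.6 -18.5  78.8  39.3  82.6]
pad 0 6 [461.   -9.2  47.7  10.7  82.3]
pad 1 8 [536.9 -18.7  36.4  10.7  82.4]
pad 2 6 [612.5 -29.4  24.1  10.8  82.8]
pad 3 4 [686.9 -38.5  12.   10.8  82. ]
```

View pics/wg.png

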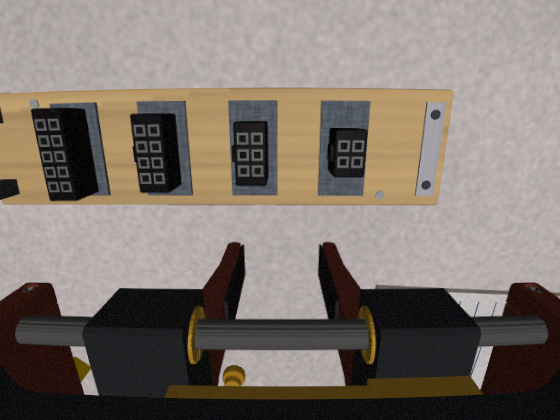

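All four stand upright, within about 1 mm of their pad centres and straight, and the gripper is clear.

```bash
python3 -c "
from workcell import ctrl
print(ctrl.close_job())"
```

```text
the job is handed in; nothing more can be done
None
```

The job is handed in: the 10, 8, 6 and 4 housings stand cavities up and released on the pads in that order from the clamp, each within about 1 mm of centre and 0.5° of square by the last wrist measurement, after about 31 s of the 93 s.

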